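# Reset the gateway with the stylus

### The arm

A 6-joint arm with a two-finger parallel gripper is mounted at the origin on the work surface. World frame = base frame: x ahead of the robot, y to its left, z up, the work surface at z = 0. Lengths are in m, angles in rad, forces in N, time in s.
With the tool pointing down it reaches from about 0.35 to 0.875 m from the base axis. Payload 4.2 kg.
Tool frame: the origin (TCP) lies midway between the tips of the shut fingers; the grasp point (between the pads) lies 19 mm behind it; z points along the fingers, y is the line along which they close (so a half turn about z gives the same grasp; the last joint's range is limited). The gripper opens to 87 mm and grips with 3 to 60 N. Pads are 19 mm wide; open, the fingers measure 117 mm over their backs; the gripper's body (75 mm by 190 mm) begins 51 mm behind the grasp point.
Start: joints at [1.534, 0.385, 0.008, 0, -1.194, -0.259], TCP at [0.182, 0.598, 0.223] pointing down, gripper open.
Joint ranges: [-3.14, 3.14], [-1.21, 2.06], [-1.07, 1.41], [-3.16, 2.05], [-2.99, -0.16], [-3.1, 3.1]. Speed limits (rad/s): [2.79, 2.79, 3.14, 3.14, 3.14, 3.14].

### API

Orientations are given as a unit quaternion [w, x, y, z].
In Python, from station import env gives the robot as it stands. The module is installed in compiled form; this text tells all that it offers.
- The arm moves only by the shell command python3 -m pendant 'ROWS' [OPENING]. ROWS is JSON, one flat list of numbers, 4 for each row, row after row: the shift along the tool's x, y, z in m, then the turn about the tool's z in degrees. A call has 1 to 12 rows; each row shifts and turns the commanded pose from where the row before left it, along the tool's axes as they then stand; what a row does not reach is not made up. A row lasts 1/12 s, in which the tool goes at most 41.7 mm and 7.16 degrees, less where a joint would pass 70% of its speed; a pose out of reach is approached as far as the arm can. A call is refused whole if a number of a shift passes 0.0417 or a number of a turn 7.16, either way. A call with a gripper value outside its range is refused whole. OPENING is the closure in counts, from 0 (fully open) to 255 (shut), set as the call begins (- or left out, the last holds). The fingers move at their own pace and stop on an object; the grip force is fixed at half the most. Time passes only in rows, so rows that do not move let the fingers close. It gives the time, the measured TCP pose, the force, the opening and the grip force at its end, in the units of the state.
- env.sense(): the state, without advancing time (a new reading comes with each control period).
- env.read_camera(name): name is "scene" or "top" or "wrist"; returns a dict with "frame" (480x640x3 uint8, red, green, blue), "K" (3x3 intrinsics, pixels), "R" (3x3) and "t" (3): a world point X has camera coordinates R X + t. Camera axes: x right, y down, z forward; pixel columns grow to the right and rows downward; lengths in m; the calibration is good to about 2 mm. A picture is of the moment at which its call begins. There is no depth.
- env.finish_job(): hands the job in; it is judged then, once.
Trained networks look in the newest picture that a camera, given by its name, has taken for a name from the list of things; names that differ only in an ending like _2 or _b are one class to them, and where a whole thing is asked for, a point or a joint stands for the part that bears it (a point fixed in the world has none). Each returns a list of dicts, best first, with "conf" (0 to 1); they miss things now and then, are a little off and sometimes report something else, mostly with a low value. They report only what shows in the picture. A call takes as long as a camera call. They do not tell look-alikes from the thing itself.
- env.regions_of(label, camera): "pixels" (480x640 bool, what is visible of it) and "box" ([left, top, right, bottom] in pixels, round what is visible of it).
The state is a dict: "time_s": time; "q": joint angles; "qvel": joint speeds; "joint_torque": joint torques, N m; "tool_pos": TCP position; "ee_rot": TCP orientation; "force": force on the tool from outside, world axes, zero at the start; "ft_torque": the same for the moment, N m; "width": finger opening in m; "gripper_force": force on a finger pad.
Only numpy, scipy, OpenCV 4.12 (cv2) and the standard library are available. Lean on these libraries where they do the work, as an engineer would, in place of code of your own. Each camera call takes 0.05 s, during which the arm holds its last target. There are 200 camera calls.

### The job

Slide the shutter on top of the flat gateway fully open so that the reset hole is clear, then take the square-handled stylus from the tool block, reach its steel tip down through the hole and press the recessed reset button fully down. Keep it down for three seconds and finish still gripping the stylus and holding the button down with it, the shutter still open; leave everything else where it stands.

Things in the scene. Friction and masses are not known exactly. Their poses are not given: they have to be found in the camera images.
- gateway: Flat black network gateway, fixed to the bench, 220 (its x) x 160 (its y) x 45 mm high. Origin: centre of its underside, on the bench; z up. On its top a shutter slides along its y between two low rails (6 mm high, running along its y).
- reset_mouth (a point): Centre of the mouth of the round reset hole, in the gateway's top face (45 mm above the bench), 35 mm from the gateway's centre towards its -y. The hole is 14 mm in diameter and goes straight down; the top of the button lies 18 mm below the mouth. While the shutter is closed its plate covers the hole.
- shutter (a joint): How far the shutter is open, m: 0 closed, 0.050 at its open end stop; it moves along the gateway's +y. It stays where it is left and takes 1.5 to 2 N to slide. The hole is wholly clear from about 0.030; 'fully open' is the end stop.
- shutter_grip (a point): Centre of the shutter's upright grip fin: 28 mm across the track (gateway x), 10 mm thick along it (gateway y); its top is 10 mm above this point, 33 mm above the gateway's top face. The plate at its foot is 3 mm thick, 40 mm wide, from 40 mm on the hole side (-y) of this point to 12 mm on the other. Pinch its 10 mm thickness from above.
- reset_button (a joint): Travel of the recessed reset button, m: 0 up, 0.006 fully down. Spring: about 1.5 N to start, 5 N fully down; it comes up when let go.
- button_top (a point): Centre of the button's top face (12 mm diameter, pale plastic), at the bottom of the reset hole.
- tool_block: Wooden tool block fixed to the bench, 60 (its x) x 170 (its y) x 60 mm high, with three holes in a row along its y, 55 mm apart, the middle one at its centre. Origin: centre of its underside. Three tools hang upright in the holes, in any order, their handles standing on the block's top.
- stylus_mid (a point): Centre of the stylus's handle: a black square bar 14 x 14 mm, 80 mm high, upright, the only square one; 40 mm above the block's top. x, y: normal to its side faces, within 0.2 rad of the block's; z from tip to handle. Below it a steel shaft 5 mm thick, 45 mm long, hangs in a 9 mm hole: lift straight out. 30 to 55 g. Best gripped along the block's x, clear of the neighbours.
- stylus_tip (a point): Flat end of the stylus's steel shaft, on its axis, 85 mm from the centre of the handle.
- driver_fat: Neighbour in the block: driver with a round, waisted black handle up to 22 mm thick, 54 mm above the block's top. Origin at its lower tip. Leave alone.
- driver_thin: Neighbour in the block: small driver with a round black handle 16 to 18 mm thick, 41 mm above the block's top. Origin at its lower tip. Leave alone.
- adapter: Loose black power adapter 45 x 70 x 32 mm lying near the tool block on its far side (block's +x). Origin under its centre. Leave alone.
- screw_jar: Small clear jar with a steel cap, 48 mm in diameter, 55 mm high, standing close behind the gateway (its +x side). Origin under its centre. Leave alone.
- mug: White mug, 80 mm in diameter, 90 mm high. Origin under its centre. Leave alone.
- psu: Grey power supply box 70 x 120 x 40 mm. Origin under its centre. Leave alone.
- tester: Grey hand-held cable tester, 150 x 75 x 30 mm, lying flat. Origin under its centre. Leave alone.
Mind the look-alikes: they are no part of the job. Leave any blue or purple look-alike of the part that bears stylus_mid alone.

How it is judged:
By the outcome, as a careful person would: the job done as asked, in the order asked, and still so for the second after the job is handed in, while the arm keeps its last pose, push and grip.
It also fails if it takes over 72 s, if anything falls off the work surface, if the arm or the gripper's body presses on something with over 40 N, if the wrist force passes 120 N, or if a joint passes its speed limit or range.

## Working session

There is one attempt and no reset: what is moved stays moved. The work goes in short steps, Python scripts to look and compute and a shell command to move; the robot and the scene stay as the last step left them, time stands still between calls to the robot, and variables do not carry over. Pictures are saved under pics/ and viewed, at most 10 in all, crops included, and the job is handed in when it is done.

```bash
mkdir -p pics; python3 - <<'E'
from station import env
import cv2,numpy as np
s=env.sense();print(s)
for c in("scene","top"):
    r=env.read_camera(c);cv2.imwrite(f"pics/{c}0.png",r["frame"][:,:,::-1]);np.savez(f"{c}0.npz",**r)
    print(c,r["K"].tolist(),r["R"].tolist(),r["t"].tolist())
    for l in("gateway","shutter","tool_block","stylus_mid","driver_fat","driver_thin","screw_jar"):
        for d in env.regions_of(l,c)[:3]:
            m=d["pixels"];ys,xs=np.nonzero(m);print(c,l,round(d["conf"],2),d["box"],xs.mean().round(1),ys.mean().round(1),len(xs))
E
```

```text
{'time_s': 0.0, 'q': array([ 1.53357830e+00,  3.85556855e-01,  6.61794588e-03, -5.22688935e-04,
       -1.19399986e+00, -2.58605241e-01]), 'qvel': array([-0.0004211 ,  0.00068082,  0.00024526, -0.00100161, -0.001863  ,
        0.00035867]), 'joint_torque': array([ 8.60521159e-04, -3.90666282e+01,  1.87398505e+01,  4.21958819e+00,
        1.09312608e-02, -1.91506911e-04]), 'tool_pos': array([0.18200135, 0.59727539, 0.22145283]), 'ee_rot': array([ 1.09149984e-03,  9.89066192e-01, -1.47468169e-01, -1.23085364e-04]), 'force': array([ 0.42370331,  0.95705461, -1.28304154]), 'ft_torque': array([-0.04241435,  0.02226753, -0.0041708 ]), 'gripper_force': 0.0, 'width': 0.08706034709676765}
scene [[439.1717199519682, 0.0, 321.33446506853187], [0.0, 439.1717199519682, 243.24232702676028], [0.0, 0.0, 1.0]] [[-0.06688852543044381, 0.9977156001430297, 0.00946078204882017], [0.5386197729217865, 0.04408844938047141, -0.8413946451273082], [-0.8398896745307827, -0.051183882838839165, -0.5403383613571373]] [0.04455570437175441, -0.23628305892784257, 1.5306387391456788]
scene gateway 0.88 [374.4, 234.0, 
[... 938 characters left out ...]
] [-0.03331456712581274, 0.5832719756750442, 1.4019804281414185]
top gateway 0.58 [173.1, 191.3, 263.4, 292.2] 217.3 241.6 5802
top gateway 0.43 [358.5, 244.8, 429.0, 275.4] 393.7 258.8 1515
top shutter 0.72 [214.1, 234.2, 238.8, 257.8] 225.2 244.3 367
top shutter 0.45 [172.5, 191.5, 264.8, 294.5] 217.5 241.9 5981
top tool_block 0.84 [355.5, 241.8, 432.6, 275.1] 392.8 258.8 1662
top stylus_mid 0.4 [392.7, 256.0, 402.5, 259.5] 396.5 256.8 48
top stylus_mid 0.4 [212.3, 234.0, 237.6, 256.4] 224.8 244.5 330
top stylus_mid 0.37 [390.4, 290.3, 399.2, 298.1] 395.4 291.9 59
top driver_fat 0.45 [416.7, 255.5, 424.6, 262.9] 419.0 255.0 82
top screw_jar 0.59 [242.4, 187.4, 263.7, 205.3] 253.7 194.0 321
```

```bash
python3 - <<'E'
import cv2
a=cv2.imread("pics/top0.png")[170:320,150:450];cv2.imwrite("pics/top0c.png",cv2.resize(a,None,fx=2.66,fy=2.66,interpolation=cv2.INTER_CUBIC))
a=cv2.imread("pics/scene0.png")[180:330,190:490];cv2.imwrite("pics/scene0c.png",cv2.resize(a,None,fx=2.66,fy=2.66,interpolation=cv2.INTER_CUBIC))
E
```

```text
(no output)
```

View pics/top0c.png

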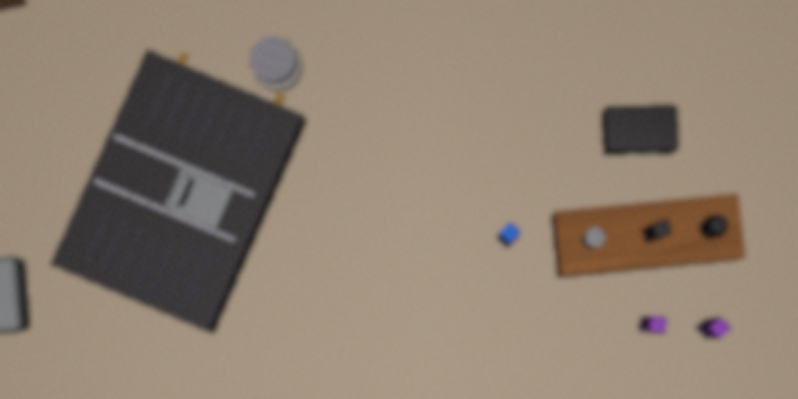

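View pics/scene0c.png

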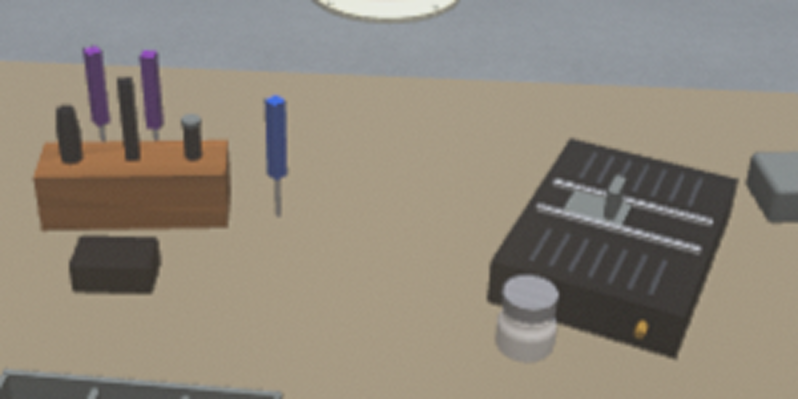

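The top crop shows the gateway at upper left, corners about (148,50), (305,118), (213,332) and (52,265). The fin is at (187,190), with the jar at its +x edge. The block is at right, and the black square stylus is the middle tool, with its top at about (657,230). The blue and purple ones are look-alikes.

```bash
cat > h.py <<'E'
import numpy as np,cv2
from scipy.spatial.transform import Rotation as Ro
def back(r,uv,z):
    uv=np.atleast_2d(np.array(uv,float));K,R,t=r["K"],r["R"],r["t"]
    d=np.c_[uv,np.ones(len(uv))]@np.linalg.inv(K).T@R;c=-R.T@t
    return c+d*((z-c[2])/d[:,2])[:,None]
def proj(r,X):
    p=np.atleast_2d(X)@r["R"].T+r["t"];p=p@r["K"].T;return p[:,:2]/p[:,2:]
def rot(s):
    q=s["ee_rot"];return Ro.from_quat([q[1],q[2],q[3],q[0]]).as_matrix()
def go(s,target,yaw_y):
    """tool-frame shift to target (world TCP) and turn (deg about tool z) so tool y lies along world angle yaw_y (mod pi)"""
    M=rot(s);d=M.T@(np.array(target)-s["tool_pos"])
    a=np.arctan2(M[1,1],M[0,1]);e=(yaw_y-a+np.pi/2)%np.pi-np.pi/2
    return d.round(4),round(-np.degrees(e),1)
E
python3 - <<'E'
from h import *
from station import env
r=dict(np.load("top0.npz"));sc=dict(np.load("scene0.npz"))
f=lambda L:np.array(L)/2.66+[150,170]
g=lambda L:np.array(L)/2.66+[190,180]
P=back(r,f([(148,50),(305,118),(213,332),(52,265)]),.045);print(P.round(4),P.mean(0).round(4))
x=(P[0]+P[1]-P[2]-P[3]);y=(P[0]+P[3]-P[1]-P[2]);print(np.arctan2(x[1],x[0]),np.arctan2(y[1],y[0])-np.pi/2,np.linalg.norm(x)/2,np.linalg.norm(y)/2)
B=back(r,f([(554,213),(738,195),(744,258),(559,275)]),.06);print("block",B.round(4),B.mean(0))
y=B[0]+B[3]-B[1]-B[2];print(np.arctan2(y[1],y[0])-np.pi/2,np.linalg.norm(y)/2)
print("fin top",back(r,f([(187,191)]),.078))
for n,p,q in(("sty",(661,228),(126,79)),("pur1",(657,325),(149,54)),("pur2",(718,327),(93,49)),("blue",(511,232),(275,100))):
    print(n,back(r,f([p]),.14 if n=="sty" else .125)[0],back(sc,g([q]),.14 if n=="sty" else .125)[0])
s=env.sense();w=env.read_camera("wrist");M=rot(s)
print("cam pos tool frame",M.T@(-w["R"].T@w["t"]-s["tool_pos"]),(w["R"]@M).round(2),w["K"][0,0])
E
```

```text
[[0.6974 0.2605 0.045 ]
 [0.6348 0.1119 0.045 ]
 [0.4349 0.1923 0.045 ]
 [0.4948 0.3426 0.045 ]] [0.5655 0.2268 0.045 ]
-0.383859513020657 -0.3889101383565383 0.21701001248548693 0.16154635378857596
block [[ 0.5473 -0.1202  0.06  ]
 [ 0.5659 -0.2897  0.06  ]
 [ 0.5079 -0.2947  0.06  ]
 [ 0.4904 -0.125   0.06  ]] [ 0.52788117 -0.20740219  0.06      ]
0.10621055807067847 0.17055231720241615
fin top [[0.56192475 0.21441124 0.078     ]]
sty [ 0.52887785 -0.20721107  0.14      ] [ 0.52949557 -0.20610685  0.14      ]
pur1 [ 0.44533148 -0.20561476  0.125     ] [ 0.45203863 -0.20356664  0.125     ]
pur2 [ 0.44420213 -0.25874019  0.125     ] [ 0.44638614 -0.2581606   0.125     ]
blue [ 0.52490473 -0.0779418   0.125     ] [ 0.5292749  -0.07558107  0.125     ]
cam pos tool frame [ 0.0788843  -0.00027018 -0.16223467] [[ 0.    1.   -0.  ]
 [-0.96  0.   -0.28]
 [-0.28  0.    0.96]] 378.93216787257495
```

```bash
python3 - <<'E'
from h import *
from station import env
s=env.sense();print(rot(s).round(3).tolist(),go(s,[.562,.2145,.16],np.pi/2-.386))
E
```

```text
[[0.957, -0.292, -0.0], [-0.292, -0.957, 0.0], [-0.0, 0.0, -1.0]] (array([0.4751, 0.2559, 0.0626]), np.float64(5.2))
```

```bash
python3 -m pendant '[0.02,0.011,0,0,0.034,0.0183,0,0,0.034,0.0183,0,0,0.034,0.0183,0,0,0.034,0.0183,0,0,0.034,0.0183,0,0,0.034,0.0183,0,0,0.034,0.0183,0,0,0.034,0.0183,0,0,0.034,0.0183,0,0,0.034,0.0183,0,0,0.034,0.0183,0,0]' 100
python3 -m pendant '[0.034,0.0183,0.01,0,0.028,0.0152,0.015,0,0.015,0.009,0.02,0,0.004,0.003,0.015,5.2,0,0,0.002,0,0,0,0,0]'
python3 - <<'E'
from h import *
from station import env
s=env.sense();print(s["tool_pos"],s["width"],go(s,[.562,.2145,.16],np.pi/2-.386),s["force"])
r=env.read_camera("wrist");cv2.imwrite("pics/w1.png",r["frame"][:,:,::-1]);np.savez("w1.npz",**r)
E
```

```text
time_s: 1.85
tool_pos: [0.4983, 0.2784, 0.2229]
ee_rot: [-0.0, 0.989, -0.147, 0.0]
force: [0.4, 1.1, -0.3]
width: 0.0527
gripper_force: 0.0
time_s: 2.35
tool_pos: [0.561, 0.2121, 0.1596]
ee_rot: [0.001, 0.981, -0.191, -0.001]
force: [-0.4, 0.7, 0.5]
width: 0.053
gripper_force: 0.0
[0.56104387 0.21214163 0.1595587 ] 0.05298712365988974 (array([-0.    , -0.0025, -0.0004]), np.float64(0.0)) [-0.42954229  0.6695697   0.54018362]
```

View pics/w1.png

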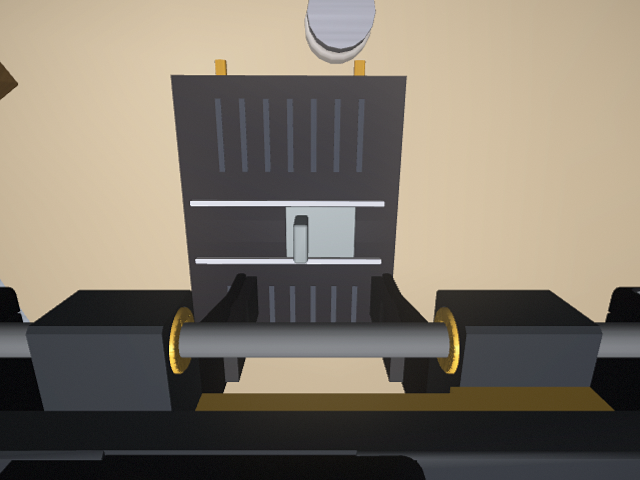

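In the wrist picture the closed shutter lies between its rails. The fin's top face spans about columns 294–307 and rows 226–262, and the plate extends to its right (-y side) to column 355. The gateway's top corners are at (172,76) and (406,76).

```bash
python3 - <<'E'
from h import *
from station import env
r=dict(np.load("w1.npz"));s=env.sense()
print("fin top edges",back(r,[(294,244),(307,244),(300.5,226),(300.5,262),(300.5,244)],.078).round(4).tolist())
C=back(r,[(172,76),(406,76)],.045);y=C[0]-C[1];print(C.round(4),np.linalg.norm(y),np.arctan2(y[1],y[0])-np.pi/2)
yd=y/np.linalg.norm(y);xd=np.array([yd[1],-yd[0],0]);c=C.mean(0)-.11*xd;print("centre",c,"hole",c-.035*yd)
f=back(r,[(300.5,244)],.078)[0];print("fin rel",(f-c)@xd,(f-c)@yd)
pl=back(r,[(286,230),(355,230)],.048);print("plate rel",(pl-c)@yd)
print(go(s,[f[0],f[1],.055],np.arctan2(yd[1],yd[0])))
E
```

```text
fin top edges [[0.5652, 0.2246, 0.078], [0.5619, 0.2165, 0.078], [0.5752, 0.2157, 0.078], [0.5516, 0.2256, 0.078], [0.5636, 0.2206, 0.078]]
[[0.6972 0.2602 0.045 ]
 [0.6377 0.1132 0.045 ]] 0.1585783970339535 -0.38451069992353615
centre [0.56548731 0.22796219 0.045     ] hole [0.55235861 0.19551782 0.045     ]
fin rel 0.0010146739331639131 -0.007582271485773989
plate rel [ 0.00419802 -0.04766598]
(array([-0.001 , -0.0077,  0.1059]), np.float64(0.0))
```

```bash
python3 -m pendant '[-0.001,-0.0077,0.02,0,0,0,0.026,0,0,0,0.026,0,0,0,0.02,0,0,0,0.01,0,0,0,0.002,0,0,0,0,0]'
python3 -m pendant '[0,0,0,0,0,0,0,0,0,0,0,0,0,0,0,0,0,0,0,0,0,0,0,0]' 255
```

```text
time_s: 2.98
tool_pos: [0.5638, 0.2212, 0.0575]
ee_rot: [-0.0, 0.982, -0.191, 0.001]
force: [0.1, -0.3, 0.1]
width: 0.0531
gripper_force: 0.0
time_s: 3.48
tool_pos: [0.5635, 0.2203, 0.0569]
ee_rot: [-0.0, 0.981, -0.192, 0.0]
force: [0.3, -0.1, -0.1]
width: 0.0207
gripper_force: 0.0
```

```bash
python3 -m pendant '[0,0,0,0,0,0,0,0,0,0,0,0,0,0,0,0]'
python3 -m pendant '[0,-0.004,0,0,0,-0.008,0,0,0,-0.01,0,0,0,-0.01,0,0,0,-0.01,0,0,0,-0.006,0,0,0,-0.003,0,0,0,-0.001,0,0,0,0,0,0,0,0,0,0]'
```

```text
time_s: 3.82
tool_pos: [0.5634, 0.2204, 0.0566]
ee_rot: [-0.0, 0.981, -0.192, 0.0]
force: [0.4, 0.6, 0.6]
width: 0.0096
gripper_force: 30.0
time_s: 4.65
tool_pos: [0.5793, 0.2597, 0.0562]
ee_rot: [0.009, 0.981, -0.193, -0.005]
force: [-3.8, -22.8, 10.8]
width: 0.0102
gripper_force: 30.0
```

```bash
python3 - <<'E'
from h import *
from station import env
s=env.sense();print(s["tool_pos"],s["force"],s["ft_torque"])
r=env.read_camera("wrist");np.savez("w2.npz",**r);q=env.read_camera("scene")["frame"]
a=cv2.resize(r["frame"],(533,400));b=cv2.resize(q[200:330,340:500],(492,400));cv2.imwrite("pics/w2.png",np.hstack([a[:,100:430],b[:,:460]])[:,:,::-1])
E
```

```text
[0.57930731 0.25967527 0.05621915] [ -3.78489787 -22.84280691  10.78583187] [-6.78566385  0.84086653  0.11872484]
```

View pics/w2.png

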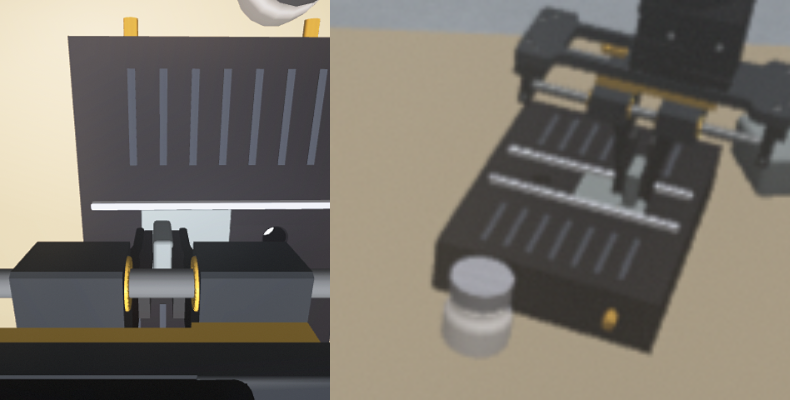

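```bash
python3 - <<'E'
from h import *
from station import env
r=dict(np.load("w2.npz"))
a=-.3845;yd=np.array([-np.sin(a),np.cos(a),0]);xd=np.array([yd[1],-yd[0],0]);c=np.array([.5655,.228,.045])
k=lambda u,v:((u+100)*1.2008,v*1.2)
for n,p,z in(("plL",k(142,220),.048),("plR",k(231,220),.048),("hole",k(275,234),.045),("corner",k(68,38),.045),("finfoot",k(162,222),.078)):
    X=back(r,[p],z)[0]-c;print(n,X@xd,X@yd)
t0=dict(np.load("w1.npz"));X=back(t0,[(190,204),(384,204)],.051)-c;print("rail",X@yd)
E
```

```text
plL 0.014130004694688557 0.045515744556916406
plR 0.013553377332453376 -0.006029606238126848
hole 0.0030702685604564513 -0.03391559887079601
corner 0.10977843763586106 0.08028174497076387
finfoot 0.024760449368032587 0.03468446976379636
rail [ 0.07335766 -0.06789704]
```

```bash
python3 -m pendant '[0,0.004,0,0,0,0.003,0,0,0,0,0,0,0,0,0,0]'
python3 -m pendant '[0,0,0,0,0,0,0,0,0,0,0,0,0,0,0,0]' 130
python3 -m pendant '[0,0,-0.02,0,0,0,-0.04,0,0,0,-0.04,0,0,0,-0.04,0,0,0,-0.03,0,0,0,0,0]' 
python3 - <<'E'
from h import *
from station import env
s=env.sense();t=[.529,-.2065,.22];print(go(s,t,.106),(rot(s).T@[1,0,0]).round(3))
r=env.read_camera("wrist");np.savez("w3.npz",**r);cv2.imwrite("pics/w3.png",r["frame"][:,:,::-1])
E
```

```text
time_s: 5.08
tool_pos: [0.5793, 0.2593, 0.0565]
ee_rot: [0.003, 0.981, -0.192, -0.002]
force: [-1.2, -9.5, 4.9]
width: 0.0095
gripper_force: 30.0
time_s: 5.42
tool_pos: [0.5807, 0.2633, 0.0564]
ee_rot: [-0.001, 0.981, -0.192, 0.0]
force: [-0.4, 0.0, 0.8]
width: 0.029
gripper_force: 0.0
time_s: 5.92
tool_pos: [0.584, 0.2647, 0.2355]
ee_rot: [-0.005, 0.982, -0.191, 0.006]
force: [0.4, 1.0, 1.2]
width: 0.0423
gripper_force: 0.0
(array([0.1257, 0.4576, 0.0107]), np.float64(61.9)) [ 0.927 -0.375  0.015]
```

View pics/w3.png

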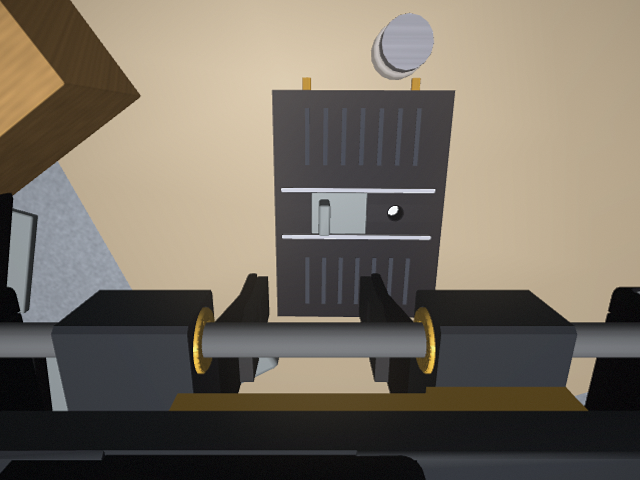

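The shutter is at its open end, with the fin at about (324,217), and the hole is clear at (395,212). Next I move above the tool block.

```bash
python3 -m pendant '[0.006,0.02,0,0,0.0105,0.038,0,0,0.0105,0.038,0,0,0.0105,0.038,0,0,0.0105,0.038,0,0,0.0105,0.038,0,0,0.0105,0.038,0,0,0.0105,0.038,0,0,0.0105,0.038,0,0,0.0105,0.038,0,0,0.0105,0.038,0,0,0.0105,0.038,0,0]'
python3 -m pendant '[0.01,0.035,0,6.9,0,0,0,6.9,0,0,0,6.9,0,0,0,6.9,0,0,0,6.9,0,0,0,6.9,0,0,0,6.9,0,0,0,6.9,0,0,0,6.9,0,0,0,0,0,0,0,0]'
python3 - <<'E'
from h import *
from station import env
w=dict(np.load("w3.npz"));a=-.3845;yd=np.array([-np.sin(a),np.cos(a),0]);xd=np.array([yd[1],-yd[0],0]);c=np.array([.5655,.228,.045])
print("w3 hole",back(w,[(395,212)],.045));C=back(w,[(272.5,91),(455,91)],.045);y=C[0]-C[1];print(np.linalg.norm(y),"hole by corners",C.mean(0)-.11*xd-.035*yd)
print("plate",(back(w,[(312,212),(367,212)],.048)-c)@yd)
s=env.sense();print(s["tool_pos"],s["q"],go(s,[.529,-.2065,.22],.106))
r=env.read_camera("wrist");np.savez("w4.npz",**r);cv2.imwrite("pics/w4.png",r["frame"][:,:,::-1])
E
```

```text
time_s: 6.97
tool_pos: [0.5272, -0.1906, 0.2254]
ee_rot: [-0.0, 0.981, -0.192, -0.001]
force: [0.2, 0.2, 0.3]
width: 0.0421
gripper_force: 0.0
time_s: 7.88
tool_pos: [0.5238, -0.2252, 0.2255]
ee_rot: [0.0, 0.743, -0.669, -0.001]
force: [-0.1, 0.4, -0.6]
width: 0.0427
gripper_force: 0.0
w3 hole [[0.55407901 0.19586288 0.045     ]]
0.1594289378836053 hole by corners [0.55199572 0.19549599 0.045     ]
plate [ 0.04491068 -0.00706425]
[ 0.52381871 -0.22523414  0.22551711] [-1.22287358e-01  2.90342771e-01 -1.23975579e-01 -5.15538853e-04
 -1.15783888e+00  2.26297193e-01] (array([-0.0181, -0.0071,  0.0055]), np.float64(-0.1))
```

View pics/w4.png

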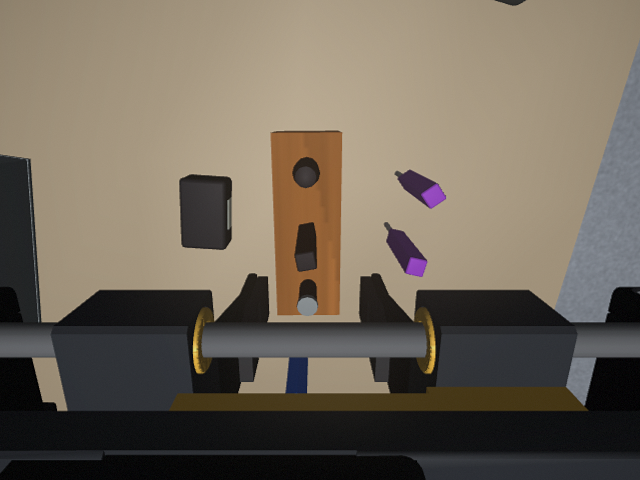

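The middle stylus is upright in the block, with its top face around (306,260). The purple ones are off to the right. I'll enlarge it to get its yaw.

```bash
python3 - <<'E'
from h import *
r=dict(np.load("w4.npz"));f=r["frame"][210:290,275:345][:,:,::-1]
f=cv2.convertScaleAbs(f,alpha=2.2,beta=10);cv2.imwrite("pics/w4c.png",cv2.resize(f,None,fx=7,fy=7,interpolation=cv2.INTER_CUBIC))
E
```

```text
(no output)
```

View pics/w4c.png

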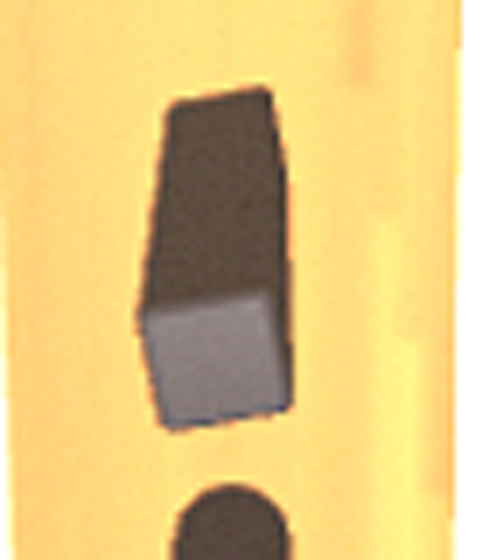

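Its top face corners in this crop are about (142,312), (268,292), (291,408) and (167,430), so it is turned by about 10°.

```bash
python3 - <<'E'
from h import *
from station import env
r=dict(np.load("w4.npz"));P=back(r,np.array([(142,312),(268,292),(291,408),(167,430)])/7+[275-.4,210-.4],.14)
c=P.mean(0);print(c,[np.linalg.norm(P[i]-P[i-1]).round(4) for i in range(4)])
e=P[1]-P[0]+P[2]-P[3];yaw=np.arctan2(-e[1],-e[0]);e2=P[0]-P[3]+P[1]-P[2];print(yaw,np.arctan2(e2[1],e2[0])+np.pi/2)
print(back(r,[(276,139+62),(341,201)],.06))
s=env.sense();print(go(s,[c[0],c[1],.085],yaw))
E
```

```text
[ 0.52839655 -0.20964988  0.14      ] [np.float64(0.0128), np.float64(0.0126), np.float64(0.0125), np.float64(0.0127)]
0.280993361585552 0.28844823809461495
[[ 0.55839389 -0.23288353  0.06      ]
 [ 0.50153431 -0.23882059  0.06      ]]
(array([-0.015 , -0.0063,  0.1408]), np.float64(-10.2))
```

```bash
python3 -m pendant '[-0.016,-0.0063,0,0,0,0,0.01,-5.1,0,0,0.02,-5.1,0,0,0.03,0,0,0,0.03,0,0,0,0.025,0,0,0,0.018,0,0,0,0.008,0,0,0,0,0,0,0,0,0]'
python3 -m pendant '[0,0,0,0,0,0,0,0,0,0,0,0,0,0,0,0,0,0,0,0,0,0,0,0,0,0,0,0]' 255
python3 - <<'E'
from h import *
from station import env
s=env.sense();print(s["tool_pos"],s["force"],rot(s).round(3).tolist(),s["width"],s["gripper_force"])
E
```

```text
time_s: 8.77
tool_pos: [0.529, -0.2093, 0.0859]
ee_rot: [0.0, 0.799, -0.602, 0.0]
force: [0.6, -0.2, -0.6]
width: 0.0428
gripper_force: 0.0
time_s: 9.35
tool_pos: [0.5286, -0.2092, 0.086]
ee_rot: [-0.0, 0.798, -0.602, 0.0]
force: [-0.8, 0.6, 1.6]
width: 0.0137
gripper_force: 30.0
[ 0.52860523 -0.20920788  0.08601614] [-0.77321619  0.64500761  1.57180588] [[0.275, -0.961, 0.0], [-0.961, -0.275, -0.0], [0.0, -0.0, -1.0]] 0.013733620170789385 30.000417216215283
```

```bash
python3 -m pendant '[0,0,-0.005,0,0,0,-0.012,0,0,0,-0.018,0,0,0,-0.02,0,0,0,-0.025,0,0,0,-0.03,0,0,0,-0.03,0,0,0,-0.02,0,0,0,-0.005,0,0,0,0,0]'
python3 - <<'E'
from h import *
from station import env
s=env.sense();print(s["force"],s["width"],go(s,[.553,.1957,.22],.281))
E
```

```text
time_s: 10.18
tool_pos: [0.5291, -0.2092, 0.2524]
ee_rot: [-0.001, 0.798, -0.602, 0.002]
force: [-0.9, 0.3, -1.2]
width: 0.0137
gripper_force: 30.0
[-0.90676681  0.27219742 -1.19964074] 0.01373856737349919 (array([-0.3828, -0.1341,  0.0323]), np.float64(-0.2))
```

```bash
python3 -m pendant '[-0.014,-0.005,0,0,-0.028,-0.0098,0,0,-0.036,-0.0126,0,0,-0.036,-0.0126,0,0,-0.036,-0.0126,0,0,-0.036,-0.0126,0,0,-0.036,-0.0126,0,0,-0.036,-0.0126,0,0,-0.036,-0.0126,0,0,-0.036,-0.0126,0,0,-0.03,-0.0105,0,0,-0.02,-0.007,0,0]'
python3 -m pendant '[-0.0128,-0.0046,0.025,0,0,0,0.03,0,0,0,0.03,0,0,0,0.022,0,0,0,0.01,0,0,0,0,0,0,0,0,0,0,0,0,0]'
python3 - <<'E'
from h import *
from station import env
s=env.sense();print(s["tool_pos"],s["force"],s["width"],rot(s).round(3).tolist(),go(s,[.553,.1957,s["tool_pos"][2]],.281))
tip=s["tool_pos"]-[0,0,.071];ims=[]
for c in("scene","top","wrist"):
    r=env.read_camera(c);np.savez(c+"5.npz",**r);p=proj(r,[tip,tip+[0,0,.165-.04],[.553,.1957,.045]]).round(1);print(c,p.tolist())
    u,v=p[0].astype(int);u=min(max(u,40),600);v=min(max(v,40),440)
    ims.append(cv2.resize(r["frame"][v-40:v+40,u-33:u+33],(264*1,320),interpolation=cv2.INTER_CUBIC)) ;print(u-33,v-40)
cv2.imwrite("pics/tip5.png",cv2.convertScaleAbs(np.hstack(ims)[:,:,::-1],alpha=1.3,beta=20))
E
```

```text
time_s: 11.18
tool_pos: [0.5509, 0.1954, 0.2479]
ee_rot: [0.002, 0.799, -0.601, -0.001]
force: [0.1, 0.4, -0.8]
width: 0.0138
gripper_force: 30.0
time_s: 11.85
tool_pos: [0.5538, 0.2067, 0.1348]
ee_rot: [-0.001, 0.798, -0.602, 0.001]
force: [-0.2, 0.1, -1.1]
width: 0.0136
gripper_force: 30.0
[0.55384519 0.20670757 0.13480908] [-0.1784297   0.14376175 -1.05040234] 0.013626784450069662 [[0.275, -0.961, 0.002], [-0.961, -0.275, 0.001], [-0.0, -0.002, -1.0]] (array([ 0.0104,  0.0038, -0.    ]), np.float64(-0.1))
scene [[413.6, 250.8], [420.7, 202.8], [407.8, 257.0]]
380 210
top [[224.3, 245.7], [215.3, 240.8], [230.0, 246.7]]
191 205
wrist [[315.0, 247.1], [315.0, 366.4], [320.5, 224.2]]
282 207
```

View pics/tip5.png

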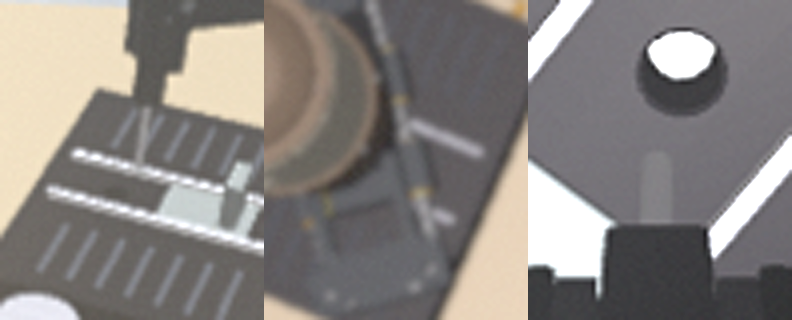

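The wrist picture shows the tip at about (314,245) and the hole rim centred at (320.6,225.4). Both match the model within 1–2 px. I shift over the hole and re-check.

```bash
python3 -m pendant '[0.005,0.002,0,0,0.0045,0.0018,0,0,0,0,0.004,0,0,0,0.004,0,0,0,0,0,0,0,0,0]'
python3 - <<'E'
from h import *
from station import env
s=env.sense();print(s["tool_pos"],s["force"],go(s,[.553,.1957,.09],.281))
tip=s["tool_pos"]-[0,0,.071]
r=env.read_camera("wrist");np.savez("w6.npz",**r);print(proj(r,[tip,[.553,.1957,.045]]))
cv2.imwrite("pics/tip6.png",cv2.resize(r["frame"][190:280,270:370][:,:,::-1],None,fx=6,fy=6,interpolation=cv2.INTER_CUBIC))
E
```

```text
time_s: 12.5
tool_pos: [0.5516, 0.196, 0.125]
ee_rot: [0.001, 0.798, -0.602, -0.0]
force: [0.0, -0.5, 0.3]
width: 0.0139
gripper_force: 30.0
[0.55162793 0.19597779 0.12502748] [ 0.03905323 -0.4644647   0.27167341] (array([ 0.0006, -0.0013,  0.035 ]), np.float64(-0.2))
[[314.50394086 247.59956891]
 [312.61017095 242.40559293]]
```

View pics/tip6.png

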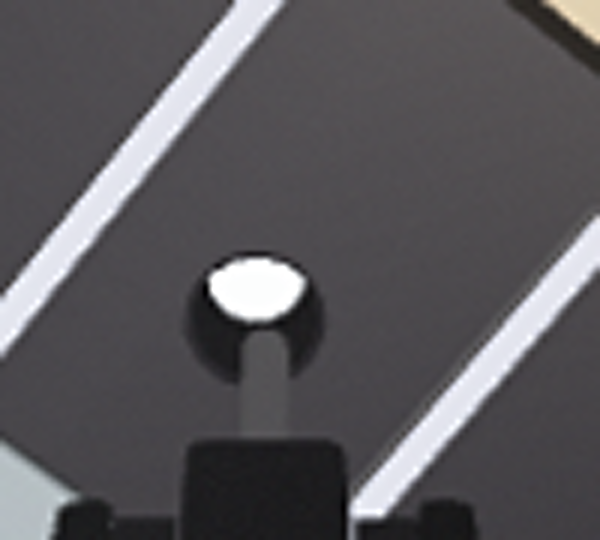

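The tip is at about (314,247) and the hole centre at (312.4,243), so they agree to about 1 mm after perspective. I descend.

```bash
python3 -m pendant '[0.0005,-0.0009,0,0,0,0,0.005,0,0,0,0.006,0,0,0,0.006,0,0,0,0.005,0,0,0,0.003,0,0,0,0,0,0,0,0,0]'
python3 -m pendant '[0,0,0.002,0,0,0,0.002,0,0,0,0.002,0,0,0,0.002,0,0,0,0,0,0,0,0,0,0,0,0,0]'
```

```text
time_s: 13.22
tool_pos: [0.5528, 0.1959, 0.1002]
ee_rot: [0.0, 0.798, -0.602, -0.0]
force: [0.3, -0.0, -0.6]
width: 0.0137
gripper_force: 30.0
time_s: 13.8
tool_pos: [0.5533, 0.1962, 0.0931]
ee_rot: [-0.001, 0.798, -0.602, 0.0]
force: [-0.4, 0.6, 4.1]
width: 0.0136
gripper_force: 30.0
```

```bash
python3 -m pendant '[0,0,0.001,0,0,0,0.001,0,0,0,0,0,0,0,0,0,0,0,0,0,0,0,0,0]'
python3 -m pendant '[0,0,0.001,0,0,0,0.001,0,0,0,0,0,0,0,0,0,0,0,0,0,0,0,0,0]'
```

```text
time_s: 14.3
tool_pos: [0.5534, 0.1962, 0.0917]
ee_rot: [-0.001, 0.799, -0.602, 0.0]
force: [-1.4, 0.5, 8.2]
width: 0.0139
gripper_force: 30.0
time_s: 14.8
tool_pos: [0.5535, 0.1962, 0.0913]
ee_rot: [-0.001, 0.799, -0.602, 0.001]
force: [-4.0, -0.2, 15.4]
width: 0.0139
gripper_force: 30.0
```

```bash
for i in 1 2; do python3 -m pendant '[0,0,0,0,0,0,0,0,0,0,0,0,0,0,0,0,0,0,0,0,0,0,0,0,0,0,0,0,0,0,0,0,0,0,0,0,0,0,0,0,0,0,0,0,0,0,0,0]' | tr '\n' ' '; echo; done
python3 -m pendant '[0,0,0,0,0,0,0,0,0,0,0,0,0,0,0,0,0,0,0,0,0,0,0,0,0,0,0,0,0,0,0,0,0,0,0,0,0,0,0,0,0,0,0,0,0,0,0,0]'; python3 -m pendant '[0,0,0,0,0,0,0,0,0,0,0,0,0,0,0,0,0,0,0,0,0,0,0,0,0,0,0,0,0,0,0,0,0,0,0,0,0,0,0,0,0,0,0,0,0,0,0,0]'
python3 - <<'E'
from h import *
from station import env
r=env.read_camera("wrist");q=env.read_camera("scene")["frame"]
a=cv2.resize(r["frame"],(480,360));b=cv2.resize(q[210:310,370:475],(315,300));b=cv2.copyMakeBorder(b,0,60,0,0,cv2.BORDER_CONSTANT)
cv2.imwrite("pics/end.png",np.hstack([a,b])[:,:,::-1])
E
```

```text
time_s: 15.8 tool_pos: [0.5535, 0.1962, 0.0913] ee_rot: [-0.001, 0.799, -0.602, 0.001] force: [-4.4, -0.4, 15.3] width: 0.014 gripper_force: 30.0 
time_s: 16.8 tool_pos: [0.5535, 0.1962, 0.0913] ee_rot: [-0.001, 0.799, -0.602, 0.001] force: [-3.3, -0.1, 15.0] width: 0.0141 gripper_force: 30.0 
time_s: 17.8
tool_pos: [0.5535, 0.1962, 0.0913]
ee_rot: [-0.001, 0.799, -0.602, 0.001]
force: [-3.9, 0.2, 15.5]
width: 0.0138
gripper_force: 30.0
time_s: 18.8
tool_pos: [0.5535, 0.1962, 0.0913]
ee_rot: [-0.001, 0.799, -0.602, 0.001]
force: [-2.7, -0.8, 14.6]
width: 0.0141
gripper_force: 30.0
```

View pics/end.png

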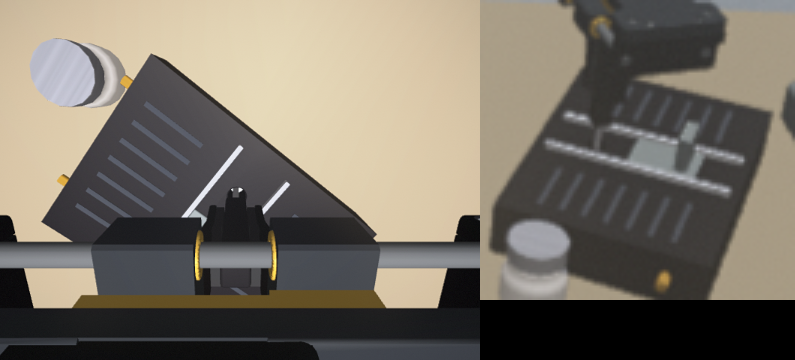

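The stylus is in the hole, with the shaft seen at (598,138) in the right pane. The shutter is still open, and the button has been held at a steady 15 N against its stop for 4 s. I hand the job in.

```bash
python3 -c "
from station import env
print(env.finish_job())"
```

```text
the job is handed in; nothing more can be done
None
```

I slid the shutter open to its end stop, took the black square stylus from the block, and pressed the reset button down to its stop at about 15 N; it had been held for over 4 s when I handed the job in, with the stylus still gripped and the shutter open, but no verdict came back.

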